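# Cam-lock the scraper cassette of a bench dough sheeter

### The arm

A 7-joint arm with a two-finger parallel gripper is mounted at the origin on the work surface. World frame = base frame: x ahead of the robot, y to its left, z up, the work surface at z = 0. Lengths are in m, angles in rad, forces in N, time in s.
With the tool pointing down it reaches from about 0.425 to 0.825 m from the base axis. Payload 3.6 kg.
Tool frame: the origin (TCP) lies on the mounting face of the last link; the fingertips stand 186 mm ahead of it and the grasp point (between the pads) lies r.grip_depth ahead of it (r.grip_depth is the distance from the TCP to the grasp point, in m); z points along the fingers, y is the direction in which the jaws open and shut (so a half turn about z gives the same grasp; the last joint's range is limited). The gripper opens to 93 mm and grips with 3 to 60 N. Pads are 15 mm wide; open, the fingers measure 128 mm over their backs; the gripper's body (75 mm by 188 mm) begins 65 mm behind the grasp point.
Start: joints at [1.119, 0.615, -0.013, 1.423, 0.008, 1.103, -0.04], TCP at [0.268, -0.592, 0.405] pointing down, gripper open.
Joint ranges: [-3.12, 3.12], [-0.3, 2.06], [-1.34, 1.32], [0.26, 2.42], [-1.36, 4.5], [0.01, 1.98], [-2.84, 2.84]. Speed limits (rad/s): [2.79, 2.79, 3.14, 3.14, 3.14, 3.14, 3.14].

### API

Orientations are given as a 3x3 rotation matrix whose columns are the frame's x, y, z axes.
In Python, from cell import r, vision, finder gives the robot as it stands.
- The arm moves only by the tool arm_command, never from a script. Its arguments are lists of equal length, an entry for each row: "grip": the finger opening in cm, from 0 to 9.3; "slide": the shift along the tool's x, y, z in cm, a list of three; "angular": the turn, a rotation vector about the tool's x, y, z in rad, a list of three. A call has exactly 10 rows; each row shifts and turns the commanded pose from where the row before left it, along the tool's axes as they then stand; what a row does not reach is not made up. A row lasts 1/10 s, in which the tool goes at most 50 mm and 8.59 degrees, less where a joint would pass 70% of its speed; a pose out of reach is approached as far as the arm can. A call with a gripper value outside its range is refused whole. The fingers move at their own pace and stop on an object; "squeeze" is the grip in N (left out, the last holds). Time passes only in rows, so rows that do not move let the fingers close, or fill a call up. It gives the time, the measured TCP pose, the force and the opening at its end, in the units of the state.
- r.sense(): the state, without advancing time (a new reading comes with each control period).
- vision.read_camera(name): name is "scene" or "side" or "wrist"; returns a dict with "image" (480x640x3 uint8, blue, green, red), "fx", "fy", "cx", "cy" (pixels), "R" (3x3) and "t" (3): a world point X has camera coordinates R X + t; the wrist camera has in their place "hand_eye" (4x4, takes a point from camera to tool coordinates, whose origin is the TCP and whose axes are the flange's). Camera axes: x right, y down, z forward; pixel columns grow to the right and rows downward; lengths in m; the calibration is good to about 2 mm. A picture is of the moment at which its call begins: read the wrist's pose just before it. There is no depth.
- r.hand_in(): hands the job in, once; it reports no verdict.
Trained networks look in a picture, given as the dict that the camera call returned (one of the last four; its "shot" number tells which), for a name from the list of things; names that differ only in an ending like _2 or _b are one class to them, and where a whole thing is asked for, a point or a joint stands for the part that bears it (a point fixed in the world has none). Each returns a list of dicts, best first, with "p" (0 to 1); they miss things now and then, are a little off and sometimes report something else, mostly with a low value. They report only what shows in the picture. A call takes as long as a camera call. They do not tell look-alikes from the thing itself.
- finder.cut_out(target, picture): "mask" (480x640 bool, what is visible of it).
- finder.tip_of(target, picture): "at" ([x, y, z] in m, in the coordinates of the camera as it stood for that picture, good to about 4 mm: a listed point, or the origin of a listed thing).
The state is a dict: "t": time; "joint_pos": joint angles; "dq": joint speeds; "joint_efforts": joint torques, N m; "eef_pos": TCP position; "tool_rot": TCP orientation; "ft_force": force on the tool from outside, world axes, zero at the start; "wrist_torque": the same for the moment, N m; "finger_gap": finger opening in m.
Only numpy, scipy, OpenCV 4.12 (cv2) and the standard library are available. Lean on these libraries where they do the work, as an engineer would, in place of code of your own. Each camera call takes 0.05 s, during which the arm holds its last target.

### The job

Slide the scraper cassette gently along its rails until you feel it touch the blue sprung seal, then turn the red-knobbed crank of the brass hook cam clockwise, about half a turn, until the hook has drawn the bolt in and the cassette sits firmly tight against the seal. How far that takes differs each time: stop when the turning becomes stiff, never over-squeeze the seal, let go, and leave the other things on the bench where they are.

Things in the scene. Friction and masses are not known exactly. Their poses are not given: they have to be found in the camera images.
- sheeter: Fixed white end of a bench dough sheeter: bed plate 20 mm thick, two aluminium guide rails (tops 50 mm up), steel roller beyond (85 mm high at most). Origin on the table right under the cam's axis. Its x axis runs along the rails, from the cassette towards the cam and roller; y to the left of that, z up.
- cam_axis (a point): Point on the upright axis of the brass hook cam, 50 mm above the table. Axes as sheeter.
- cam (a joint): Turn of the cam in rad, growing clockwise seen from above, 0 to 3.9; starts 0 to 0.2 with the hook's mouth open to the cassette. At 0 the crank points along the sheeter's +y, later through +x to -y. The hook's inner edge winds in 5.5 mm per rad; it meets the bolt head after about 2 to 3.1 rad and is tight some 0.3 rad later. It stays where it is left.
- crank_post (a point): Middle of the red upright crank post: 14 mm thick, 42 mm tall, from 74 to 116 mm above the table, 55 mm from the cam axis; this point 95 mm up. It circles with the cam; nothing else stands higher than 90 mm near it. Turning takes 2 to 3 N of sideways push here when free, rising with the squeeze: about 12 to 15 N when properly tight.
- cassette: Scraper cassette, about 0.3 kg: white base 80 (along the rails) x 120 x 22 mm under the rails' lips with 1.5 mm play, steel top 32 mm high, black tab, dark bolt in front. Origin under its centre, 20 mm above the table; x points to the cam. Starts 22 to 53 mm short of the seal. It can only slide along the rails, with 2 to 5 N of friction.
- tab (a point): Centre of the cassette's black upright tab, 12 mm (along the rails) x 30 x 35 mm, 52 to 87 mm above the table; the flat cassette top behind it is 52 mm above the table. For pushing or pinching.
- bolt_head (a point): Centre of the bolt head, an upright round pin 12 mm thick, 81 mm ahead of the cassette's origin, 46 mm above the table. It must stand inside the hook's mouth, less than 39 mm from the cam axis, before the cam turns; with the cassette at the seal it stands 31 to 37 mm from the axis.
- seal: Holder of the blue spring-loaded seal bar across the end of the rails; origin as sheeter. The bar stands 75 mm before the cam axis, up to 3 mm either way, which differs each time and is not measured: feel for it. It gives 1 mm per 25 N. Tight is a squeeze of 14 to 36 N, best about 24 N; more spoils it.
- timer: White kitchen timer with a green face, 65 x 60 x 22 mm, lying near the rails; leave alone. Origin under its centre.
- tub: Empty white plastic tub, 110 mm across, 85 mm high, standing to the right of the cam; leave alone. Origin under its centre.
- scraper: Bench scraper, steel blade 70 x 110 mm with a wooden grip, lying flat, 16 mm high; leave alone. Origin under its middle.
Not all that is in view belongs to the job. What is shaped like the cassette but pink is not meant.

How it is judged:
By the outcome, as a careful person would: the job done as asked, in the order asked, and still so for the second after the job is handed in, with the robot touching nothing.
It also fails if it takes over 56 s, if anything falls off the work surface, if the arm or the gripper's body presses on something with over 40 N, if the wrist force passes 120 N, or if a joint passes its speed limit or range.

## Working session

There is one attempt and no reset: what is moved stays moved. The work goes in short steps, Python scripts to look and compute and a tool call to move; the robot and the scene stay as the last step left them, time stands still between calls to the robot, and variables do not carry over. Pictures are saved under pics/ and viewed, and the job is handed in when it is done.

Besides the shell and the picture viewer there is one more tool, called in YAML: its name, and indented under it one key for each argument. arm_command: Moves the arm, as the interface text tells. Its arguments: {"type":"object","properties":{"grip":{"type":"array","items":{"type":"number"}},"slide":{"type":"array","items":{"type":"array","items":{"type":"number"}}},"angular":{"type":"array","items":{"type":"array","items":{"type":"number"}}},"squeeze":{"type":"number"}},"required":["grip","slide","angular"]}

```bash
ls; mkdir -p pics
cat > h.py <<'E'
from cell import r, vision, finder
import numpy as np, cv2
def world(cam,s,p):
    p=np.array(p)
    if 'R' in cam and cam.get('R') is not None: return np.array(cam['R']).T@(p-np.array(cam['t']))
    H=np.array(cam['hand_eye']); q=H[:3,:3]@p+H[:3,3]
    return np.array(s['tool_rot'])@q+np.array(s['eef_pos'])
def px(cam,p): return (cam['cx']+cam['fx']*p[0]/p[2],cam['cy']+cam['fy']*p[1]/p[2])
E
python3 - <<'E'
from h import *
s=r.sense(); print(s, r.grip_depth)
for n in ["scene","side","wrist"]:
    s=r.sense(); c=vision.read_camera(n); cv2.imwrite(f"pics/a_{n}.png",c['image'])
    print(n,c['fx'])
    for t in ["sheeter","cam_axis","crank_post","cassette","tab","bolt_head","seal","timer","tub","scraper"]:
        for d in finder.tip_of(t,c)[:3]:
            print(t,round(d['p'],2),np.round(world(c,s,d['at']),3),np.round(px(c,d['at'])))
print(r.sense()['t'])
E
```

```text
pics
{'t': 0.0, 'joint_pos': array([ 1.11947562,  0.6159101 , -0.01261375,  1.42484202,  0.00809413,
        1.10341992, -0.04039779]), 'dq': array([-0.00043867,  0.0003299 ,  0.0007918 ,  0.00045802,  0.00103151,
       -0.00091561, -0.00098389]), 'joint_efforts': array([-3.50142545e-04, -4.58932865e+01,  2.08252422e-01, -1.65741777e+01,
       -6.12048665e-02,  2.04221229e-02,  2.24392143e-04]), 'eef_pos': array([ 0.26779098, -0.59193923,  0.40360536]), 'tool_rot': array([[ 9.11086441e-01,  4.12213960e-01, -1.07182093e-03],
       [ 4.12215352e-01, -9.11083561e-01,  2.29104559e-03],
       [-3.21174553e-05, -2.52916162e-03, -9.99996801e-01]]), 'ft_force': array([0.77364345, 0.86388157, 0.84127591]), 'wrist_torque': array([-0.01312488, -0.07127462,  0.02326792]), 'finger_gap': 0.09280039634080459} 0.1673
scene 513.1253582215007
sheeter 0.63 [0.579 0.112 0.002] [312. 268.]
cam_axis 0.6 [0.579 0.11  0.047] [310. 255.]
cam_axis 0.52 [ 0.581  0.113 -0.001] [311. 269.]
cam_axis 0.33 [0.437 0.124 0.067] [378. 224.]
crank_post 0.6 [0.594 0.166 0.092] [318. 269.]
cassette 0.92 [ 0.364  0.33
[... 595 characters left out ...]
st 0.85 [0.59  0.165 0.091] [286. 261.]
crank_post 0.74 [ 0.59   0.424 -0.001] [253. 393.]
crank_post 0.52 [0.508 0.119 0.047] [329. 267.]
cassette 0.84 [0.429 0.125 0.018] [365. 283.]
cassette 0.24 [0.59  0.166 0.091] [286. 261.]
tab 0.78 [0.37  0.348 0.048] [382. 359.]
tab 0.67 [0.437 0.12  0.068] [362. 264.]
bolt_head 0.82 [0.4   0.404 0.028] [361. 390.]
bolt_head 0.65 [0.51  0.115 0.047] [329. 266.]
bolt_head 0.38 [0.43  0.128 0.016] [364. 284.]
seal 0.76 [0.581 0.11  0.001] [299. 276.]
timer 0.89 [0.538 0.291 0.   ] [298. 340.]
tub 0.87 [ 0.566 -0.082 -0.002] [322. 227.]
tub 0.58 [0.434 0.127 0.02 ] [363. 283.]
scraper 0.95 [ 0.587  0.424 -0.001] [255. 393.]
wrist 405.3539601936339
1.65
```

View images.

View pics/a_scene.png

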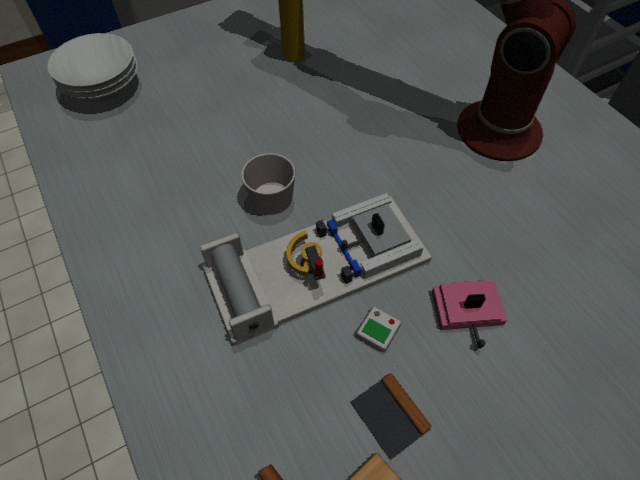

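View pics/a_side.png

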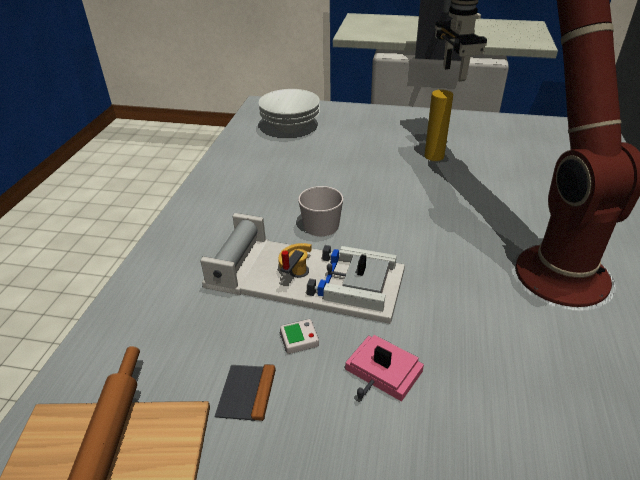

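```bash
cat >> h.py <<'E'
def ray(c,u,v):
    R=np.array(c['R']);t=np.array(c['t'])
    return -R.T@t, R.T@np.array([(u-c['cx'])/c['fx'],(v-c['cy'])/c['fy'],1])
def atz(c,u,v,z):
    o,d=ray(c,u,v); return o+d*(z-o[2])/d[2]
def tri(rs):
    A=0;b=0
    for o,d in rs:
        d=d/np.linalg.norm(d);P=np.eye(3)-np.outer(d,d);A=A+P;b=b+P@o
    return np.linalg.solve(A,b)
E
python3 - <<'E'
from h import *
sc=vision.read_camera("scene");sd=vision.read_camera("side")
print("post",atz(sc,292,57,0),atz(sd,437,157,0))
o,d=ray(sd,441,94); p=atz(sd,437,157,0)
k=np.dot((p-o)[:2],d[:2])/np.dot(d[:2],d[:2]); print("top",o+k*d)
# tub, crank checks
print("crank top", tri([ray(sc,319.5,262),ray(sd,285.5,250)]))
for c,n in((sc,"sc"),(sd,"sd")):
    for t in ["crank_post","tab"]:
        for m in finder.cut_out(t,c)[:2]:
            ys,xs=np.nonzero(m['mask']); print(n,t,round(m['p'],2),xs.mean(),ys.mean(),xs.min(),xs.max(),ys.min(),ys.max())
for n,c,a in (("sc",sc,(340,220,200,180)),("sd",sd,(280,230,130,90))):
    x,y,w,h=a if n=="sd" else (200,180,230,150)
    cv2.imwrite(f"pics/b_{n}.png",cv2.resize(c['image'][y:y+h,x:x+w],None,fx=3.4,fy=3.4,interpolation=cv2.INTER_CUBIC))
E
```

```text
post [ 3.05722947e-01 -4.87777372e-01  1.11022302e-16] [ 0.28917812 -0.48750501  0.        ]
top [ 0.30195406 -0.48790984  0.19885865]
crank top [0.59051763 0.16729909 0.1196945 ]
sc crank_post 0.78 306.0123106060606 256.9905303030303 287 325 231 279
sc tab 0.77 468.7738993710692 306.0682389937107 432 506 280 348
sc tab 0.61 378.33949416342415 230.90175097276264 342 410 204 257
sd crank_post 0.61 293.9975816203144 258.3143893591294 278 311 243 274
sd tab 0.8 384.3135538261997 367.1770428015564 345 423 336 400
sd tab 0.76 364.4734195402299 273.2701149425287 327 389 255 292
```

View pics/b_sc.png

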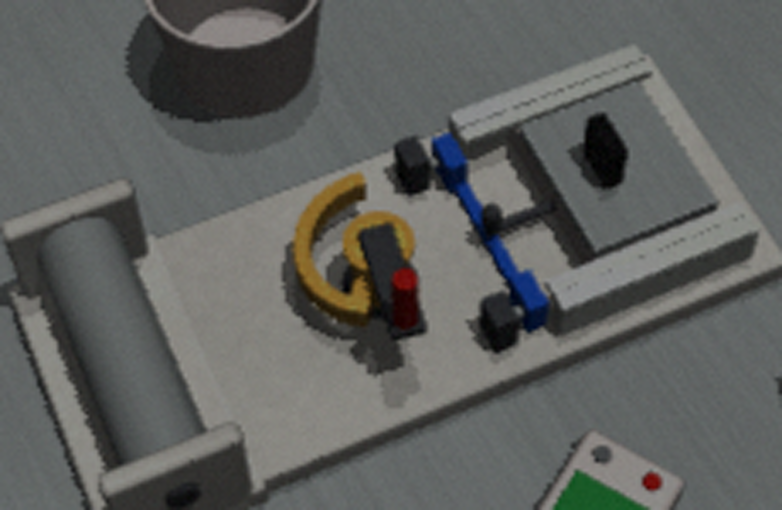

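View pics/b_sd.png

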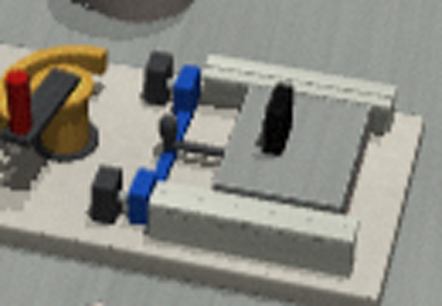

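Run:
```python
from h import *
sc=vision.read_camera("scene");sd=vision.read_camera("side")
def S(u,v):return u/3.4+200,v/3.4+180
def D(u,v):return u/3.4+280,v/3.4+230
for c,a,b in [(sc,S(455,120),S(645,50)),(sc,S(548,300),S(755,215)),(sd,D(205,58),D(395,92)),(sd,D(150,210),D(355,240))]:
    p=atz(c,*a,.05);q=atz(c,*b,.05); d=p-q; print(p,q,np.arctan2(d[1],d[0]))
# bed edges z=.02
p=atz(sc,*S(265,487),.02);q=atz(sc,*S(780,270),.02);d=p-q;print(p,q,np.arctan2(d[1],d[0]))
print(r.sense()['t'])
```

```text
[0.49401634 0.05300575 0.05      ] [0.36780166 0.06534752 0.05      ] -0.09747412195008912
[0.51164137 0.18372777 0.05      ] [0.38024228 0.19528968 0.05      ] -0.08776478109595683
[0.4958761 0.0516059 0.05     ] [0.36941076 0.06439635 0.05      ] -0.10079520351373703
[0.50403152 0.1990202  0.05      ] [0.38094077 0.20245361 0.05      ] -0.027886091895926984
[0.69269463 0.19188177 0.02      ] [0.37452633 0.2197449  0.02      ] -0.08735071092019196
2.05
```

```bash
cat > plan.py <<'E'
import numpy as np, json
from scipy.spatial.transform import Rotation as Ro
from h import r
def rows(targets, start=None, dec=1, adec=2):
    """targets: list of (x,y,z,psi) per row; z= TCP. tool down. returns rows"""
    s=r.sense(); p=np.array(s['eef_pos']); R=np.array(s['tool_rot'])
    if start is not None: p=np.array(start[:3]); ps=start[3]; c,sn=np.cos(ps),np.sin(ps); R=np.array([[c,sn,0],[sn,-c,0],[0,0,-1.]])
    sl=[];an=[]
    for x,y,z,psi in targets:
        d=np.round(R.T@(np.array([x,y,z])-p)*100,dec)+0.0
        p=p+R@d/100
        cur=np.arctan2(R[1,0],R[0,0]); dp=(psi-cur+np.pi)%(2*np.pi)-np.pi
        a=round(-dp,adec)+0.0
        R=R@Ro.from_rotvec([0,0,a]).as_matrix()
        sl.append(d.tolist());an.append([0,0,a])
    for i in range(0,len(sl),10):
        print("slide",json.dumps(sl[i:i+10])); print("angular",json.dumps(an[i:i+10]))
    print("end",p,np.arctan2(R[1,0],R[0,0]))
def psi_now(s): return np.arctan2(s['tool_rot'][1,0],s['tool_rot'][0,0])
E
python3 - <<'E'
from plan import *
T=[];p0=(.2678,-.5919,.4036);a0,r0=np.arctan2(p0[1],p0[0]),np.hypot(p0[0],p0[1])
ex,ey,ez=.411,.1265,.29
a1,r1=np.arctan2(ey,ex),np.hypot(ex,ey)
N=27
for i in range(1,31):
    if i<=3: T.append((p0[0],p0[1],p0[2]+.025*i,.424+.05*i)); continue
    f=(i-3)/N
    a=a0+(a1-a0)*f; rr=r0+(r1-r0)*f
    z=.4786 if f<.45 else .4786+(ez-.4786)*(f-.45)/.55
    T.append((rr*np.cos(a),rr*np.sin(a),z,.574+(3.053-.574)*f))
rows(T)
E
```

```text
slide [[0.0, 0.0, -2.4], [0.0, 0.0, -2.5], [0.0, 0.0, -2.5], [3.5, -0.4, 0.0], [3.5, -0.3, 0.0], [3.5, -0.1, 0.0], [3.4, 0.0, 0.0], [3.4, 0.1, 0.0], [3.3, 0.2, 0.0], [3.3, 0.4, 0.0]]
angular [[0, 0, -0.05], [0, 0, -0.05], [0, 0, -0.05], [0, 0, -0.09], [0, 0, -0.09], [0, 0, -0.09], [0, 0, -0.1], [0, 0, -0.09], [0, 0, -0.09], [0, 0, -0.09]]
slide [[3.2, 0.4, 0.0], [3.2, 0.5, 0.0], [3.1, 0.7, 0.0], [3.0, 0.8, 0.0], [3.0, 0.8, 0.0], [2.9, 0.9, 1.1], [2.8, 1.0, 1.3], [2.7, 1.1, 1.2], [2.7, 1.2, 1.3], [2.6, 1.3, 1.3]]
angular [[0, 0, -0.09], [0, 0, -0.1], [0, 0, -0.09], [0, 0, -0.09], [0, 0, -0.09], [0, 0, -0.09], [0, 0, -0.09], [0, 0, -0.1], [0, 0, -0.09], [0, 0, -0.09]]
slide [[2.5, 1.3, 1.2], [2.4, 1.4, 1.3], [2.4, 1.4, 1.3], [2.2, 1.5, 1.3], [2.2, 1.5, 1.2], [2.1, 1.6, 1.3], [2.0, 1.7, 1.3], [1.9, 1.6, 1.2], [1.9, 1.7, 1.3], [1.7, 1.8, 1.3]]
angular [[0, 0, -0.09], [0, 0, -0.09], [0, 0, -0.1], [0, 0, -0.09], [0, 0, -0.09], [0, 0, -0.09], [0, 0, -0.09], [0, 0, -0.09], [0, 0, -0.1], [0, 0, -0.09]]
end [0.41101841 0.12682539 0.28978645] 3.054847182785929
```

arm_command:
  grip: [9.3,9.3,9.3,9.3,9.3,9.3,9.3,9.3,9.3,9.3]
  slide:
    - [0.0,0.0,-2.4]
    - [0.0,0.0,-2.5]
    - [0.0,0.0,-2.5]
    - [3.5,-0.4,0.0]
    - [3.5,-0.3,0.0]
    - [3.5,-0.1,0.0]
    - [3.4,0.0,0.0]
    - [3.4,0.1,0.0]
    - [3.3,0.2,0.0]
    - [3.3,0.4,0.0]
  angular:
    - [0,0,-0.05]
    - [0,0,-0.05]
    - [0,0,-0.05]
    - [0,0,-0.09]
    - [0,0,-0.09]
    - [0,0,-0.09]
    - [0,0,-0.1]
    - [0,0,-0.09]
    - [0,0,-0.09]
    - [0,0,-0.09]

```text
t: 3.05
eef_pos: [0.4261, -0.4122, 0.4788]
tool_rot: [[0.345, 0.939, 0.0], [0.939, -0.345, -0.0], [-0.0, 0.0, -1.0]]
ft_force: [-0.3, 0.9, -0.2]
finger_gap: 0.0931
```

arm_command:
  grip: [0,0,0,0,0,0,0,0,0,0]
  slide:
    - [3.2,0.4,0.0]
    - [3.2,0.5,0.0]
    - [3.1,0.7,0.0]
    - [3.0,0.8,0.0]
    - [3.0,0.8,0.0]
    - [2.9,0.9,1.1]
    - [2.8,1.0,1.3]
    - [2.7,1.1,1.2]
    - [2.7,1.2,1.3]
    - [2.6,1.3,1.3]
  angular:
    - [0,0,-0.09]
    - [0,0,-0.1]
    - [0,0,-0.09]
    - [0,0,-0.09]
    - [0,0,-0.09]
    - [0,0,-0.09]
    - [0,0,-0.09]
    - [0,0,-0.1]
    - [0,0,-0.09]
    - [0,0,-0.09]

```text
t: 4.05
eef_pos: [0.4974, -0.1185, 0.4165]
tool_rot: [[-0.537, 0.843, 0.001], [0.843, 0.537, -0.0], [-0.001, 0.001, -1.0]]
ft_force: [-0.3, -0.2, -0.2]
finger_gap: 0.0175
```

arm_command:
  grip: [0,0,0,0,0,0,0,0,0,0]
  slide:
    - [2.5,1.3,1.2]
    - [2.4,1.4,1.3]
    - [2.4,1.4,1.3]
    - [2.2,1.5,1.3]
    - [2.2,1.5,1.2]
    - [2.1,1.6,1.3]
    - [2.0,1.7,1.3]
    - [1.9,1.6,1.2]
    - [1.9,1.7,1.3]
    - [1.7,1.8,1.3]
  angular:
    - [0,0,-0.09]
    - [0,0,-0.09]
    - [0,0,-0.1]
    - [0,0,-0.09]
    - [0,0,-0.09]
    - [0,0,-0.09]
    - [0,0,-0.09]
    - [0,0,-0.09]
    - [0,0,-0.1]
    - [0,0,-0.09]

```text
t: 5.05
eef_pos: [0.4108, 0.1276, 0.2896]
tool_rot: [[-0.997, 0.083, 0.001], [0.083, 0.997, 0.001], [-0.001, 0.001, -1.0]]
ft_force: [0.0, 0.3, -0.0]
finger_gap: 0.0006
```

Run:
```python
from plan import *; from h import *
s=r.sense(); print(s['joint_pos'],s['eef_pos'],psi_now(s))
ims=[]
for n in ["side","wrist"]:
    s=r.sense(); c=vision.read_camera(n); ims.append(c['image'])
    for t in ["tab","crank_post","cam_axis"]:
        for d in finder.tip_of(t,c)[:2]:
            print(n,t,round(d['p'],2),np.round(world(c,s,d['at']),4),np.round(px(c,d['at'])))
a=cv2.resize(ims[0][200:330,250:430],(640,462)); cv2.imwrite("pics/c_side.png",a); cv2.imwrite("pics/c_wrist.png",ims[1])
```

```text
[ 0.11293274  0.54446524 -0.66741182  2.15096752  0.57812976  0.6269547
  0.52143341] [0.41082232 0.12764422 0.28958175] 3.058109601239479
side tab 0.77 [0.3667 0.3463 0.0495] [384. 359.]
side tab 0.61 [0.4385 0.1224 0.0712] [362. 263.]
side crank_post 0.96 [0.5902 0.1637 0.0887] [286. 261.]
side cam_axis 0.88 [0.5784 0.1132 0.0502] [298. 260.]
side cam_axis 0.24 [0.5901 0.4255 0.0006] [253. 393.]
wrist tab 0.79 [0.4341 0.1294 0.0651] [328. 310.]
wrist cam_axis 0.41 [0.4341 0.1281 0.0634] [326. 309.]
```

View pics/c_side.png

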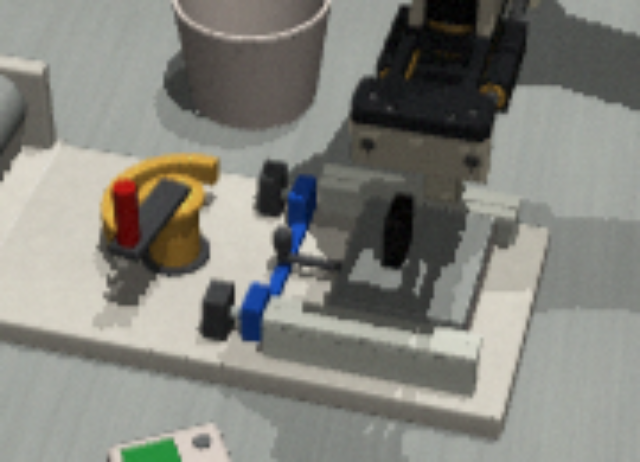

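View pics/c_wrist.png

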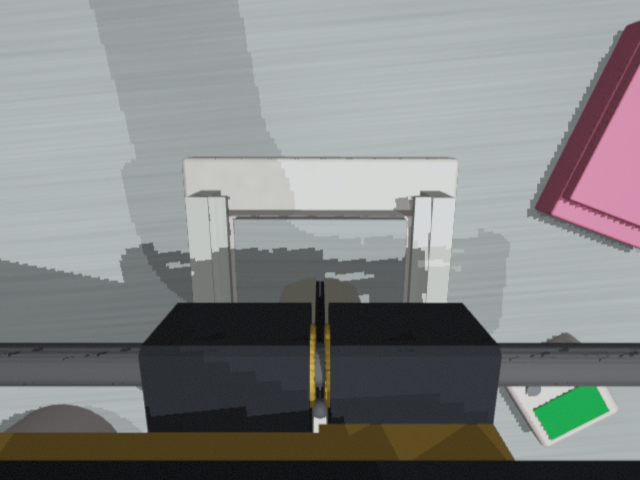

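arm_command:
  grip: [0,0,0,0,0,0,0,0,0,0]
  slide:
    - [0.1,0,0.5]
    - [0,0,0.5]
    - [0,0,0.5]
    - [0,0,0.5]
    - [0,0,0.5]
    - [0,0,0.5]
    - [0,0,0.5]
    - [0,0,0.5]
    - [0,0,0.3]
    - [0,0,0]
  angular:
    - [0,0,0]
    - [0,0,0]
    - [0,0,0]
    - [0,0,0]
    - [0,0,0]
    - [0,0,0]
    - [0,0,0]
    - [0,0,0]
    - [0,0,0]
    - [0,0,0]

```text
t: 6.45
eef_pos: [0.4099, 0.127, 0.2464]
tool_rot: [[-0.996, 0.086, -0.001], [0.086, 0.996, -0.0], [0.001, -0.0, -1.0]]
ft_force: [-0.4, -0.6, -0.2]
finger_gap: 0.0003
```

Run:
```python
from plan import *; from h import *
s=r.sense(); print(s['joint_pos'],s['eef_pos'],psi_now(s),s['ft_force'])
c=vision.read_camera("side")
a=cv2.resize(c['image'][200:330,250:430],(640,462)); cv2.imwrite("pics/d_side.png",a)
```

```text
[ 0.03986522  0.61308373 -0.57035885  2.19228217  0.68045605  0.51622567
  0.427438  ] [0.40990333 0.12695283 0.24639454] 3.0551529885497315 [-0.40374351 -0.57302355 -0.15670128]
```

View pics/d_side.png

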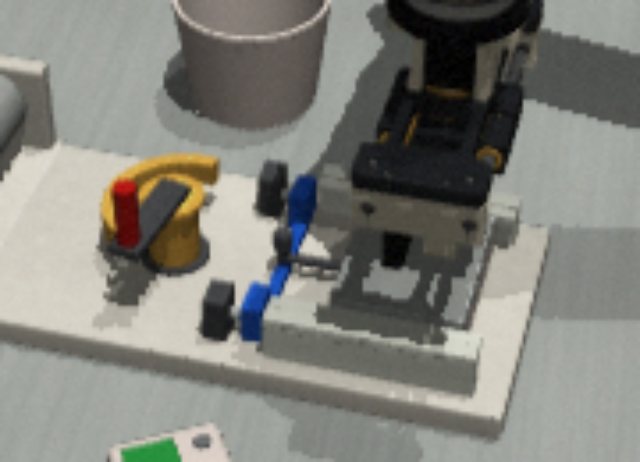

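arm_command:
  grip: [0,0,0,0,0,0,0,0,0,0]
  slide:
    - [-0.3,0,0]
    - [-0.3,0,0]
    - [-0.3,0,0]
    - [-0.3,0,0]
    - [-0.3,0,0]
    - [-0.3,0,0]
    - [-0.3,0,0]
    - [-0.3,0,0]
    - [-0.3,0,0]
    - [-0.3,0,0]
  angular:
    - [0,0,0]
    - [0,0,0]
    - [0,0,0]
    - [0,0,0]
    - [0,0,0]
    - [0,0,0]
    - [0,0,0]
    - [0,0,0]
    - [0,0,0]
    - [0,0,0]

```text
t: 7.5
eef_pos: [0.44, 0.1243, 0.2468]
tool_rot: [[-0.996, 0.087, -0.0], [0.087, 0.996, -0.0], [0.0, -0.0, -1.0]]
ft_force: [-4.7, 0.3, 2.0]
finger_gap: 0.0002
```

Run:
```python
from plan import *; from h import *
s=r.sense(); print(s['joint_pos'],s['eef_pos'],psi_now(s),s['ft_force'])
for n in["scene","side"]:
    c=vision.read_camera(n)
    for t in ["cassette","bolt_head"]:
        for d in finder.tip_of(t,c)[:2]:
            print(n,t,round(d['p'],2),np.round(world(c,s,d['at']),4),np.round(px(c,d['at'])))
a=cv2.resize(c['image'][200:330,250:430],(640,462)); cv2.imwrite("pics/e_side.png",a)
```

```text
[ 0.07295906  0.64274334 -0.58730966  2.11820727  0.66436416  0.5688861
  0.48398196] [0.44004899 0.12425217 0.24676857] 3.0547378942783507 [-4.73264096  0.31792886  1.98314419]
scene cassette 0.68 [0.4484 0.1196 0.0185] [370. 239.]
scene cassette 0.66 [ 0.3665  0.3313 -0.0025] [466. 308.]
scene bolt_head 0.65 [0.4046 0.4067 0.0291] [480. 344.]
side cassette 0.87 [0.3655 0.332  0.0012] [384. 369.]
side cassette 0.73 [0.4485 0.1259 0.0182] [356. 282.]
side bolt_head 0.78 [0.5268 0.1153 0.0461] [321. 265.]
side bolt_head 0.73 [0.4003 0.4058 0.0273] [360. 391.]
```

View pics/e_side.png

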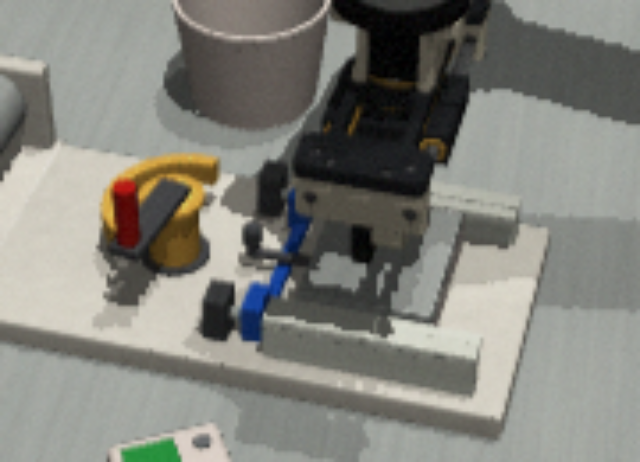

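arm_command:
  grip: [0,0,0,0,0,0,0,0,0,0]
  slide:
    - [-0.1,0,0]
    - [-0.1,0,0]
    - [-0.1,0,0]
    - [-0.1,0,0]
    - [-0.1,0,0]
    - [-0.1,0,0]
    - [-0.1,0,0]
    - [-0.1,0,0]
    - [-0.1,0,0]
    - [-0.1,0,0]
  angular:
    - [0,0,0]
    - [0,0,0]
    - [0,0,0]
    - [0,0,0]
    - [0,0,0]
    - [0,0,0]
    - [0,0,0]
    - [0,0,0]
    - [0,0,0]
    - [0,0,0]

```text
t: 8.8
eef_pos: [0.4499, 0.1234, 0.2468]
tool_rot: [[-0.996, 0.087, -0.0], [0.087, 0.996, -0.0], [0.0, -0.0, -1.0]]
ft_force: [-3.3, 0.1, 2.7]
finger_gap: 0.0005
```

arm_command:
  grip: [0,0,0,0,0,0,0,0,0,0]
  slide:
    - [-0.03,0,0]
    - [-0.03,0,0]
    - [-0.03,0,0]
    - [-0.03,0,0]
    - [-0.03,0,0]
    - [-0.03,0,0]
    - [-0.03,0,0]
    - [-0.03,0,0]
    - [-0.03,0,0]
    - [-0.03,0,0]
  angular:
    - [0,0,0]
    - [0,0,0]
    - [0,0,0]
    - [0,0,0]
    - [0,0,0]
    - [0,0,0]
    - [0,0,0]
    - [0,0,0]
    - [0,0,0]
    - [0,0,0]

```text
t: 9.8
eef_pos: [0.4523, 0.1233, 0.2469]
tool_rot: [[-0.996, 0.086, -0.001], [0.086, 0.996, -0.0], [0.001, -0.0, -1.0]]
ft_force: [-6.2, 0.2, 6.1]
finger_gap: 0.0004
```

arm_command:
  grip: [0,0,0,0,0,0,0,0,0,0]
  slide:
    - [-0.01,0,0]
    - [-0.01,0,0]
    - [-0.01,0,0]
    - [-0.01,0,0]
    - [-0.01,0,0]
    - [-0.01,0,0]
    - [-0.01,0,0]
    - [-0.01,0,0]
    - [0,0,0]
    - [0,0,0]
  angular:
    - [0,0,0]
    - [0,0,0]
    - [0,0,0]
    - [0,0,0]
    - [0,0,0]
    - [0,0,0]
    - [0,0,0]
    - [0,0,0]
    - [0,0,0]
    - [0,0,0]

```text
t: 10.8
eef_pos: [0.4536, 0.1232, 0.2468]
tool_rot: [[-0.996, 0.087, -0.0], [0.087, 0.996, 0.0], [0.0, 0.0, -1.0]]
ft_force: [-5.1, 0.0, 4.4]
finger_gap: 0.0003
```

Run:
```python
from plan import *; from h import *
s=r.sense(); print(s['joint_pos'],s['eef_pos'],psi_now(s),s['ft_force'])
for n in["scene","side"]:
    c=vision.read_camera(n)
    for t in ["cassette","bolt_head"]:
        for d in finder.tip_of(t,c)[:2]:
            print(n,t,round(d['p'],2),np.round(world(c,s,d['at']),4),np.round(px(c,d['at'])))
a=cv2.resize(c['image'][200:330,250:430],(640,462)); cv2.imwrite("pics/f_side.png",a)
```

```text
[ 0.08503782  0.65657389 -0.59349369  2.08444874  0.65821751  0.59179947
  0.50781911] [0.45357723 0.12317141 0.24682244] 3.0549146596287233 [-5.06412396  0.0374104   4.39869265]
scene cassette 0.69 [ 0.3655  0.3318 -0.0013] [467. 307.]
scene bolt_head 0.74 [0.5422 0.1172 0.0479] [329. 250.]
scene bolt_head 0.7 [0.404  0.4049 0.0276] [480. 343.]
side cassette 0.97 [3.646e-01 3.345e-01 2.000e-04] [384. 371.]
side cassette 0.89 [0.4607 0.1237 0.0153] [351. 282.]
side bolt_head 0.97 [0.4022 0.4062 0.0256] [359. 392.]
side bolt_head 0.86 [0.5399 0.1118 0.0453] [316. 264.]
```

View pics/f_side.png

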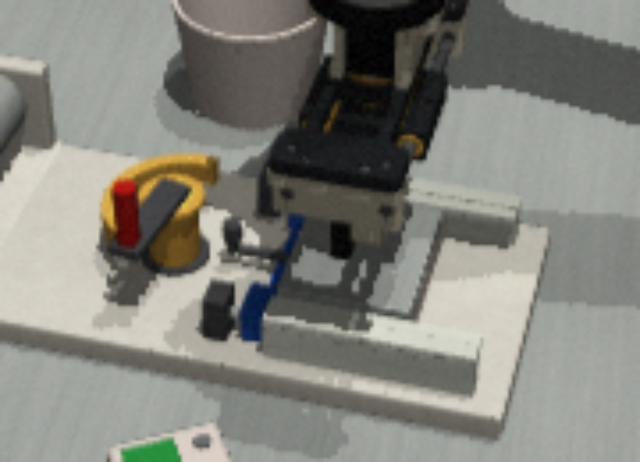

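arm_command:
  grip: [0,0,0,0,0,0,0,0,0,0]
  slide:
    - [-0.01,0,0]
    - [-0.01,0,0]
    - [-0.01,0,0]
    - [-0.01,0,0]
    - [-0.01,0,0]
    - [-0.01,0,0]
    - [-0.01,0,0]
    - [-0.01,0,0]
    - [0,0,0]
    - [0,0,0]
  angular:
    - [0,0,0]
    - [0,0,0]
    - [0,0,0]
    - [0,0,0]
    - [0,0,0]
    - [0,0,0]
    - [0,0,0]
    - [0,0,0]
    - [0,0,0]
    - [0,0,0]

```text
t: 12.1
eef_pos: [0.4539, 0.1232, 0.2468]
tool_rot: [[-0.996, 0.086, -0.001], [0.086, 0.996, -0.0], [0.001, -0.0, -1.0]]
ft_force: [-6.1, 0.9, 5.1]
finger_gap: 0.0007
```

arm_command:
  grip: [0,0,0,0,0,0,0,0,0,0]
  slide:
    - [-0.01,0,0]
    - [-0.01,0,0]
    - [-0.01,0,0]
    - [-0.01,0,0]
    - [-0.01,0,0]
    - [-0.01,0,0]
    - [-0.01,0,0]
    - [-0.01,0,0]
    - [0,0,0]
    - [0,0,0]
  angular:
    - [0,0,0]
    - [0,0,0]
    - [0,0,0]
    - [0,0,0]
    - [0,0,0]
    - [0,0,0]
    - [0,0,0]
    - [0,0,0]
    - [0,0,0]
    - [0,0,0]

```text
t: 13.1
eef_pos: [0.4554, 0.123, 0.2468]
tool_rot: [[-0.996, 0.087, 0.0], [0.087, 0.996, 0.0], [-0.0, 0.0, -1.0]]
ft_force: [-3.3, 1.1, 1.4]
finger_gap: 0.0002
```

arm_command:
  grip: [0,0,0,0,0,0,0,0,0,0]
  slide:
    - [-0.02,0,0]
    - [-0.01,0,0]
    - [-0.01,0,0]
    - [-0.01,0,0]
    - [-0.01,0,0]
    - [-0.01,0,0]
    - [-0.01,0,0]
    - [-0.01,0,0]
    - [-0.01,0,0]
    - [0,0,0]
  angular:
    - [0,0,0]
    - [0,0,0]
    - [0,0,0]
    - [0,0,0]
    - [0,0,0]
    - [0,0,0]
    - [0,0,0]
    - [0,0,0]
    - [0,0,0]
    - [0,0,0]

```text
t: 14.1
eef_pos: [0.4558, 0.123, 0.2468]
tool_rot: [[-0.996, 0.086, -0.001], [0.086, 0.996, -0.0], [0.001, -0.0, -1.0]]
ft_force: [-4.7, 0.7, 4.9]
finger_gap: 0.0004
```

arm_command:
  grip: [0,0,0,0,0,0,0,0,0,0]
  slide:
    - [-0.01,0,0]
    - [-0.01,0,0]
    - [-0.01,0,0]
    - [-0.01,0,0]
    - [-0.01,0,0]
    - [-0.01,0,0]
    - [-0.01,0,0]
    - [-0.01,0,0]
    - [0,0,0]
    - [0,0,0]
  angular:
    - [0,0,0]
    - [0,0,0]
    - [0,0,0]
    - [0,0,0]
    - [0,0,0]
    - [0,0,0]
    - [0,0,0]
    - [0,0,0]
    - [0,0,0]
    - [0,0,0]

```text
t: 15.1
eef_pos: [0.4572, 0.1228, 0.2468]
tool_rot: [[-0.996, 0.087, 0.0], [0.087, 0.996, 0.0], [-0.0, 0.0, -1.0]]
ft_force: [-4.2, 1.0, 3.1]
finger_gap: 0.0005
```

arm_command:
  grip: [0,0,0,0,0,0,0,0,0,0]
  slide:
    - [-0.02,0,0]
    - [-0.01,0,0]
    - [-0.01,0,0]
    - [-0.01,0,0]
    - [-0.01,0,0]
    - [-0.01,0,0]
    - [-0.01,0,0]
    - [-0.01,0,0]
    - [-0.01,0,0]
    - [0,0,0]
  angular:
    - [0,0,0]
    - [0,0,0]
    - [0,0,0]
    - [0,0,0]
    - [0,0,0]
    - [0,0,0]
    - [0,0,0]
    - [0,0,0]
    - [0,0,0]
    - [0,0,0]

```text
t: 16.1
eef_pos: [0.4575, 0.1228, 0.2468]
tool_rot: [[-0.996, 0.086, -0.001], [0.086, 0.996, -0.0], [0.001, -0.0, -1.0]]
ft_force: [-6.7, 0.4, 4.9]
finger_gap: 0.0004
```

arm_command:
  grip: [0,0,0,0,0,0,0,0,0,0]
  slide:
    - [-0.01,0,0]
    - [-0.01,0,0]
    - [-0.01,0,0]
    - [-0.01,0,0]
    - [-0.01,0,0]
    - [-0.01,0,0]
    - [-0.01,0,0]
    - [-0.01,0,0]
    - [0,0,0]
    - [0,0,0]
  angular:
    - [0,0,0]
    - [0,0,0]
    - [0,0,0]
    - [0,0,0]
    - [0,0,0]
    - [0,0,0]
    - [0,0,0]
    - [0,0,0]
    - [0,0,0]
    - [0,0,0]

```text
t: 17.1
eef_pos: [0.4587, 0.1227, 0.2467]
tool_rot: [[-0.996, 0.087, -0.0], [0.087, 0.996, 0.0], [0.0, 0.0, -1.0]]
ft_force: [-4.6, 0.3, 3.4]
finger_gap: 0.0004
```

arm_command:
  grip: [0,0,0,0,0,0,0,0,0,0]
  slide:
    - [-0.02,0,0]
    - [-0.01,0,0]
    - [-0.01,0,0]
    - [-0.01,0,0]
    - [-0.01,0,0]
    - [-0.01,0,0]
    - [-0.01,0,0]
    - [-0.01,0,0]
    - [-0.01,0,0]
    - [0,0,0]
  angular:
    - [0,0,0]
    - [0,0,0]
    - [0,0,0]
    - [0,0,0]
    - [0,0,0]
    - [0,0,0]
    - [0,0,0]
    - [0,0,0]
    - [0,0,0]
    - [0,0,0]

```text
t: 18.1
eef_pos: [0.4591, 0.1228, 0.2468]
tool_rot: [[-0.996, 0.087, -0.002], [0.087, 0.996, -0.0], [0.002, -0.0, -1.0]]
ft_force: [-6.5, 0.3, 5.9]
finger_gap: 0.0006
```

Run:
```python
from plan import *; from h import *
s=r.sense(); print(s['eef_pos'],psi_now(s),s['ft_force'])
for n in["scene","side"]:
    c=vision.read_camera(n)
    for t in ["bolt_head"]:
        for d in finder.tip_of(t,c)[:2]:
            print(n,t,round(d['p'],2),np.round(world(c,s,d['at']),4),np.round(px(c,d['at'])))
a=cv2.resize(c['image'][230:310,280:390],(770,560),interpolation=cv2.INTER_CUBIC); cv2.imwrite("pics/g_side.png",a)
```

```text
[0.45907039 0.12276624 0.24679581] 3.0549554983435527 [-6.49034555  0.26658699  5.89945532]
scene bolt_head 0.8 [0.4021 0.4063 0.0301] [481. 342.]
scene bolt_head 0.55 [0.5466 0.1149 0.0456] [327. 250.]
side bolt_head 0.94 [0.5464 0.1129 0.0459] [313. 263.]
side bolt_head 0.9 [0.4027 0.4033 0.0258] [359. 390.]
```

View pics/g_side.png

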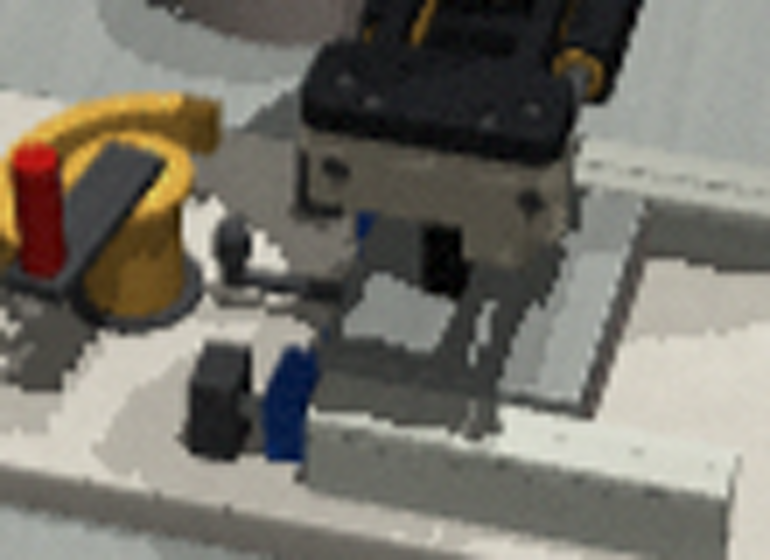

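arm_command:
  grip: [0,0,0,0,0,0,0,0,0,0]
  slide:
    - [-0.02,0,0]
    - [-0.01,0,0]
    - [-0.01,0,0]
    - [-0.01,0,0]
    - [-0.01,0,0]
    - [-0.01,0,0]
    - [-0.01,0,0]
    - [0,0,0]
    - [0,0,0]
    - [0,0,0]
  angular:
    - [0,0,0]
    - [0,0,0]
    - [0,0,0]
    - [0,0,0]
    - [0,0,0]
    - [0,0,0]
    - [0,0,0]
    - [0,0,0]
    - [0,0,0]
    - [0,0,0]

```text
t: 19.3
eef_pos: [0.4594, 0.1228, 0.2468]
tool_rot: [[-0.996, 0.086, -0.003], [0.086, 0.996, -0.001], [0.003, -0.001, -1.0]]
ft_force: [-7.6, 1.1, 6.6]
finger_gap: 0.0008
```

arm_command:
  grip: [0,0,0,0,0,0,0,0,0,0]
  slide:
    - [-0.02,0,0]
    - [-0.01,0,0]
    - [-0.01,0,0]
    - [-0.01,0,0]
    - [-0.01,0,0]
    - [-0.01,0,0]
    - [-0.01,0,0]
    - [0,0,0]
    - [0,0,0]
    - [0,0,0]
  angular:
    - [0,0,0]
    - [0,0,0]
    - [0,0,0]
    - [0,0,0]
    - [0,0,0]
    - [0,0,0]
    - [0,0,0]
    - [0,0,0]
    - [0,0,0]
    - [0,0,0]

```text
t: 20.3
eef_pos: [0.4596, 0.1228, 0.2468]
tool_rot: [[-0.996, 0.086, -0.004], [0.086, 0.996, -0.001], [0.004, -0.001, -1.0]]
ft_force: [-8.7, 1.2, 7.3]
finger_gap: 0.0003
```

arm_command:
  grip: [0,0,0,0,0,0,0,0,0,0]
  slide:
    - [-0.02,0,0]
    - [-0.02,0,0]
    - [-0.02,0,0]
    - [-0.02,0,0]
    - [-0.02,0,0]
    - [-0.02,0,0]
    - [-0.02,0,0]
    - [-0.02,0,0]
    - [0,0,0]
    - [0,0,0]
  angular:
    - [0,0,0]
    - [0,0,0]
    - [0,0,0]
    - [0,0,0]
    - [0,0,0]
    - [0,0,0]
    - [0,0,0]
    - [0,0,0]
    - [0,0,0]
    - [0,0,0]

```text
t: 21.3
eef_pos: [0.4602, 0.1229, 0.2468]
tool_rot: [[-0.996, 0.085, -0.006], [0.086, 0.996, -0.002], [0.006, -0.002, -1.0]]
ft_force: [-11.2, 2.4, 10.4]
finger_gap: 0.0006
```

Run:
```python
from plan import *
s=r.sense(); print(s['ft_force'],s['eef_pos'])
# start commanded approx
st=(.4628,.1226,.2467,3.0548)
ux=np.array([.996,-.0875]);
T=[]
# back off 1.5cm in 3 rows then up 10cm in 4 rows, then go
p=np.array(st[:2])
for k in (1,2): T.append((*(p-ux*.008*k),st[2],st[3]))
b=p-ux*.016
for k in range(1,5): T.append((*b,st[2]+.0225*k,st[3]))
C=np.array([.5787,.1128]); th=.135; yaw=-.0875
X=np.array([np.cos(yaw),np.sin(yaw)]);Y=np.array([-X[1],X[0]])
post=C+.055*(np.cos(th)*Y+np.sin(th)*X); print("post",post)
psi1=np.pi*1.5+yaw-th; print("psi1",psi1)
N=14
for k in range(1,N+1):
    f=k/N; T.append((*(b+(post-b)*f),st[2]+.09+(.335-st[2]-.09)*f,st[3]+(psi1-st[3])*f))
rows(T,start=st)
```

```text
[-11.20653345   2.36316332  10.35131701] [0.46019934 0.1228966  0.24679972]
post [0.59083678 0.16644419]
psi1 4.4898889803846895
slide [[0.8, 0.0, 0.0], [0.8, 0.0, 0.0], [0.0, 0.0, -2.2], [0.0, 0.0, -2.3], [0.0, 0.0, -2.3], [0.0, 0.0, -2.2], [-1.0, 0.4, 0.0], [-1.0, 0.3, 0.0], [-1.1, 0.2, 0.0], [-1.1, 0.0, 0.0]]
angular [[0, 0, 0.0], [0, 0, 0.0], [0, 0, 0.0], [0, 0, 0.0], [0, 0, 0.0], [0, 0, 0.0], [0, 0, -0.1], [0, 0, -0.11], [0, 0, -0.1], [0, 0, -0.1]]
slide [[-1.0, 0.0, 0.1], [-1.1, -0.2, 0.0], [-1.0, -0.2, 0.0], [-1.0, -0.4, 0.0], [-1.0, -0.5, 0.0], [-0.9, -0.5, 0.0], [-0.9, -0.7, 0.0], [-0.8, -0.7, 0.0], [-0.7, -0.8, 0.1], [-0.6, -0.9, 0.0]]
angular [[0, 0, -0.1], [0, 0, -0.11], [0, 0, -0.1], [0, 0, -0.1], [0, 0, -0.1], [0, 0, -0.11], [0, 0, -0.1], [0, 0, -0.1], [0, 0, -0.1], [0, 0, -0.11]]
end [0.59110728 0.16660781 0.3347    ] -1.788385307179586
```

arm_command:
  grip: [0,0,0,0,0,0,0,0,0,0]
  slide:
    - [0.8,0.0,0.0]
    - [0.8,0.0,0.0]
    - [0.0,0.0,-2.2]
    - [0.0,0.0,-2.3]
    - [0.0,0.0,-2.3]
    - [0.0,0.0,-2.2]
    - [-1.0,0.4,0.0]
    - [-1.0,0.3,0.0]
    - [-1.1,0.2,0.0]
    - [-1.1,0.0,0.0]
  angular:
    - [0,0,0.0]
    - [0,0,0.0]
    - [0,0,0.0]
    - [0,0,0.0]
    - [0,0,0.0]
    - [0,0,0.0]
    - [0,0,-0.1]
    - [0,0,-0.11]
    - [0,0,-0.1]
    - [0,0,-0.1]

```text
t: 22.3
eef_pos: [0.4902, 0.1354, 0.3371]
tool_rot: [[-0.947, -0.32, 0.004], [-0.32, 0.947, 0.0], [-0.004, -0.001, -1.0]]
ft_force: [0.2, 0.5, 0.3]
finger_gap: 0.0003
```

arm_command:
  grip: [4,4,4,4,4,4,4,4,4,4]
  slide:
    - [-1.0,0.0,0.1]
    - [-1.1,-0.2,0.0]
    - [-1.0,-0.2,0.0]
    - [-1.0,-0.4,0.0]
    - [-1.0,-0.5,0.0]
    - [-0.9,-0.5,0.0]
    - [-0.9,-0.7,0.0]
    - [-0.8,-0.7,0.0]
    - [-0.7,-0.8,0.1]
    - [-0.6,-0.9,0.0]
  angular:
    - [0,0,-0.1]
    - [0,0,-0.11]
    - [0,0,-0.1]
    - [0,0,-0.1]
    - [0,0,-0.1]
    - [0,0,-0.11]
    - [0,0,-0.1]
    - [0,0,-0.1]
    - [0,0,-0.1]
    - [0,0,-0.11]

```text
t: 23.3
eef_pos: [0.5928, 0.1657, 0.3345]
tool_rot: [[-0.214, -0.977, 0.003], [-0.977, 0.214, -0.0], [-0.0, -0.003, -1.0]]
ft_force: [-1.1, 0.2, -0.4]
finger_gap: 0.0401
```

Run:
```python
from plan import *; from h import *
s=r.sense(); print(s['t'],s['joint_pos'],s['eef_pos'],psi_now(s),s['ft_force'],s['finger_gap'])
c=vision.read_camera("wrist"); cv2.imwrite("pics/h_w.png",c['image'])
for t in ["crank_post"]:
    for d in finder.tip_of(t,c)[:2]: print(t,round(d['p'],2),np.round(world(c,s,d['at']),4),np.round(px(c,d['at'])))
# project expected post
H=np.array(c['hand_eye'])
for P in ([.5908,.1664,.116],[.5908,.1664,.095]):
    q=np.array(s['tool_rot']).T@(np.array(P)-s['eef_pos']); q=np.linalg.inv(H)@np.r_[q,1]; print(px(c,q))
q=np.linalg.inv(H)@np.array([0,0,.2187,1]);print("tool axis at z .116",px(c,q))
c=vision.read_camera("scene"); cv2.imwrite("pics/h_s.png",cv2.resize(c['image'][180:330,200:430],(782,510)))
```

```text
23.3 [ 0.25012374  0.85365594 -1.05748793  1.59711131  0.79497017  1.17197756
  1.9392148 ] [0.59283332 0.16574364 0.33447529] -1.786190837844383 [-1.10125284  0.22724523 -0.3672466 ] 0.04007947167589557
crank_post 0.58 [0.5927 0.1656 0.0921] [319. 259.]
(np.float64(323.05147804704137), np.float64(273.58758748764876))
(np.float64(322.84111370578796), np.float64(261.399856807221))
tool axis at z .116 (np.float64(317.8756440149731), np.float64(273.16988441941425))
```

View pics/h_w.png

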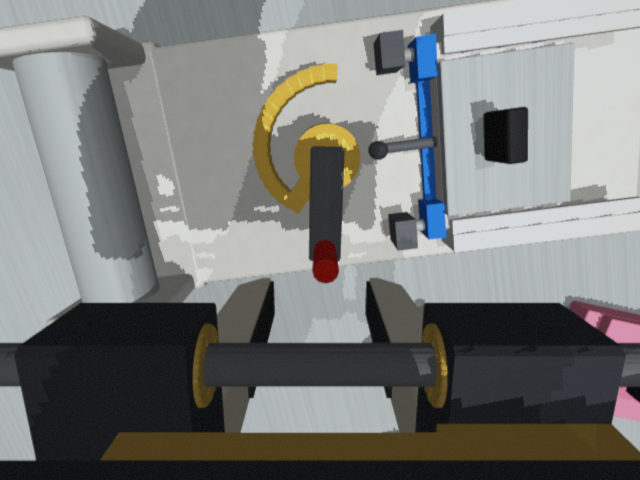

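View pics/h_s.png

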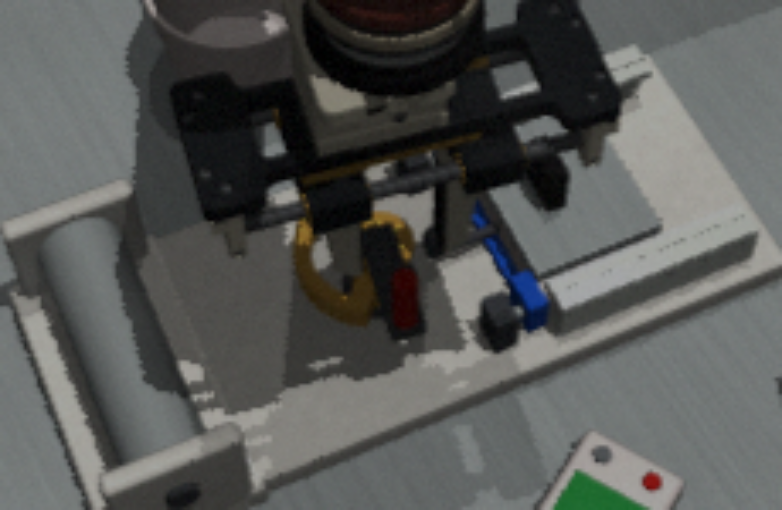

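```bash
cat > arc.py <<'E'
from plan import *
C=np.array([.5787,.1128]); yaw=-.0875
X=np.array([np.cos(yaw),np.sin(yaw)]);Y=np.array([-X[1],X[0]])
def pose(th,z,off=0,R=.055): return (*(C+R*(np.cos(th)*Y+np.sin(th)*X)),z,np.pi*1.5+yaw-th+off)
def theta(s):
    d=np.array(s['eef_pos'][:2])+0.1673*s['tool_rot'][:2,2]-C; return np.arctan2(d@X,d@Y), np.hypot(*d)
def report():
    s=r.sense(); th,R=theta(s); th%=2*np.pi
    tan=np.cos(th)*X-np.sin(th)*Y; rad=np.cos(th)*Y+np.sin(th)*X
    f=s['ft_force']
    print("t",s['t'],"th",round(th,3),"R",round(R,4),"z",s['eef_pos'][2],"psi-exp",round((psi_now(s)-(np.pi*1.5+yaw-th)+np.pi)%(2*np.pi)-np.pi,3),"Ftan",round(-f[:2]@tan,2),"Frad",round(f[:2]@rad,2),"Fz",round(f[2],2),"q7",round(s['joint_pos'][6],2),"tz",round(s['wrist_torque'][2],2),"gap",s['finger_gap'])
E
python3 - <<'E'
from arc import *
report()
T=[pose(.135,.3345-.0205*k) for k in (1,2,3)]+[pose(.135,.273)]*7
rows(T)
T=[pose(.135+.09*k,.273) for k in range(1,21)]
rows(T,start=pose(.135,.273))
E
```

```text
t 23.45 th 0.166 R 0.0548 z 0.33422342426934193 psi-exp 0.031 Ftan 1.08 Frad 0.27 Fz -0.5 q7 1.93 tz -0.05 gap 0.040155176354735304
slide [[0.0, 0.2, 2.0], [0.0, 0.0, 2.1], [0.0, 0.0, 2.0], [0.0, 0.0, 0.0], [0.0, 0.0, 0.0], [0.0, 0.0, 0.0], [0.0, 0.0, 0.0], [0.0, 0.0, 0.0], [0.0, 0.0, 0.0], [0.0, 0.0, 0.0]]
angular [[0, 0, 0.0], [0, 0, 0.0], [0, 0, 0.0], [0, 0, 0.0], [0, 0, 0.0], [0, 0, 0.0], [0, 0, 0.0], [0, 0, 0.0], [0, 0, 0.0], [0, 0, 0.0]]
end [0.59038831 0.1662552  0.27322198] -1.7926313005835155
slide [[0.0, -0.5, 0.0], [0.0, -0.5, 0.0], [0.1, -0.5, 0.0], [0.0, -0.5, 0.0], [0.0, -0.5, 0.0], [0.0, -0.5, 0.0], [0.1, -0.5, 0.0], [0.0, -0.5, 0.0], [0.0, -0.5, 0.0], [0.0, -0.4, 0.0]]
angular [[0, 0, 0.09], [0, 0, 0.09], [0, 0, 0.09], [0, 0, 0.09], [0, 0, 0.09], [0, 0, 0.09], [0, 0, 0.09], [0, 0, 0.09], [0, 0, 0.09], [0, 0, 0.09]]
slide [[0.1, -0.5, 0.0], [0.0, -0.5, 0.0], [0.0, -0.5, 0.0], [0.0, -0.5, 0.0], [0.0, -0.5, 0.0], [0.1, -0.5, 0.0], [0.0, -0.5, 0.0], [0.0, -0.5, 0.0], [0.0, -0.5, 0.0], [0.0, -0.5, 0.0]]
angular [[0, 0, 0.09], [0, 0, 0.09], [0, 0, 0.09], [0, 0, 0.09], [0, 0, 0.09], [0, 0, 0.09], [0, 0, 0.09], [0, 0, 0.09], [0, 0, 0.09], [0, 0, 0.09]]
end [0.62856885 0.0885424  0.273     ] 2.6898889803846893
```

arm_command:
  grip: [4,4,4,4,1.9,1.9,1.9,1.9,1.9,1.9]
  slide:
    - [0.0,0.1,2.0]
    - [0.0,0.0,2.1]
    - [0.0,0.0,2.0]
    - [0.0,0.0,0.0]
    - [0.0,0.0,0.0]
    - [0.0,0.0,0.0]
    - [0.0,0.0,0.0]
    - [0.0,0.0,0.0]
    - [0.0,0.0,0.0]
    - [0.0,0.0,0.0]
  angular:
    - [0,0,0]
    - [0,0,0]
    - [0,0,0]
    - [0,0,0]
    - [0,0,0]
    - [0,0,0]
    - [0,0,0]
    - [0,0,0]
    - [0,0,0]
    - [0,0,0]

```text
t: 24.45
eef_pos: [0.5904, 0.1665, 0.274]
tool_rot: [[-0.216, -0.976, 0.0], [-0.976, 0.216, 0.0], [-0.0, -0.0, -1.0]]
ft_force: [-0.6, -0.4, -1.2]
finger_gap: 0.0191
```

Run:
```python
from arc import *; from h import *
report(); s=r.sense(); print(s['eef_pos'],s['ft_force'])
c=vision.read_camera("wrist"); cv2.imwrite("pics/i_w.png",c['image'])
```

```text
t 24.45 th 0.127 R 0.055 z 0.27402219252292137 psi-exp -0.003 Ftan 0.48 Frad -0.5 Fz -1.17 q7 1.88 tz 0.05 gap 0.01913202106423016
[0.59038002 0.16654739 0.27402219] [-0.57195315 -0.38805159 -1.17177697]
```

View pics/i_w.png

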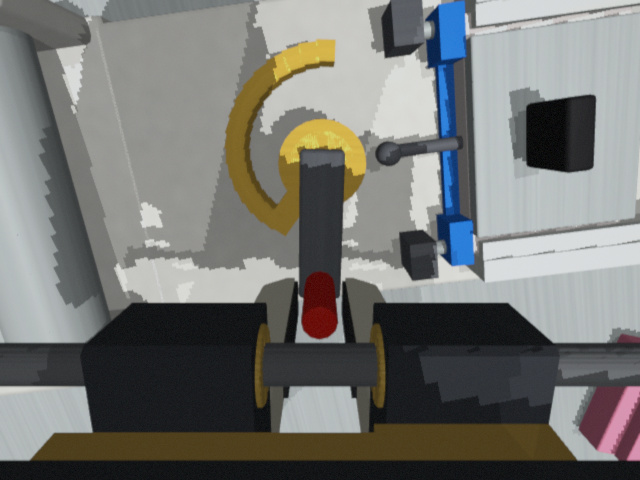

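arm_command:
  grip: [1.9,1.9,1.9,1.9,1.9,1.9,1.9,1.9,1.9,1.9]
  slide:
    - [0.0,-0.5,0.0]
    - [0.0,-0.5,0.0]
    - [0.1,-0.5,0.0]
    - [0.0,-0.5,0.0]
    - [0.0,-0.5,0.0]
    - [0.0,-0.5,0.0]
    - [0.1,-0.5,0.0]
    - [0.0,-0.5,0.0]
    - [0.0,-0.5,0.0]
    - [0.0,-0.4,0.0]
  angular:
    - [0,0,0.09]
    - [0,0,0.09]
    - [0,0,0.09]
    - [0,0,0.09]
    - [0,0,0.09]
    - [0,0,0.09]
    - [0,0,0.09]
    - [0,0,0.09]
    - [0,0,0.09]
    - [0,0,0.09]

```text
t: 25.5
eef_pos: [0.6274, 0.1382, 0.2736]
tool_rot: [[-0.9, -0.435, -0.002], [-0.435, 0.9, 0.001], [0.001, 0.002, -1.0]]
ft_force: [-1.9, 1.2, 0.2]
finger_gap: 0.0191
```

Run:
```python
from arc import *; from h import *
report(); s=r.sense(); print(s['eef_pos'],s['ft_force'],s['joint_pos'])
c=vision.read_camera("wrist"); cv2.imwrite("pics/j_w.png",c['image'])
rows([pose(1.035+.08*k,.273) for k in range(1,11)])
```

```text
t 25.5 th 0.997 R 0.0547 z 0.27360847696737123 psi-exp -0.035 Ftan 1.98 Frad -1.15 Fz 0.25 q7 1.19 tz -0.01 gap 0.019120565139084313
[0.62743336 0.1381606  0.27360848] [-1.93712811  1.21062882  0.24623678] [ 0.18031813  0.87217982 -0.80064594  1.57004174  0.70411611  1.0095805
  1.1905734 ]
slide [[0.0, -0.5, 0.1], [0.0, -0.5, 0.0], [0.0, -0.4, 0.0], [0.1, -0.5, 0.0], [0.0, -0.4, 0.0], [0.0, -0.4, 0.0], [0.0, -0.5, 0.0], [0.0, -0.4, 0.0], [0.0, -0.5, 0.0], [0.1, -0.4, 0.0]]
angular [[0, 0, 0.08], [0, 0, 0.08], [0, 0, 0.08], [0, 0, 0.08], [0, 0, 0.08], [0, 0, 0.08], [0, 0, 0.08], [0, 0, 0.08], [0, 0, 0.08], [0, 0, 0.08]]
end [0.63003455 0.09397122 0.27261062] 2.7887793465089485
```

View pics/j_w.png

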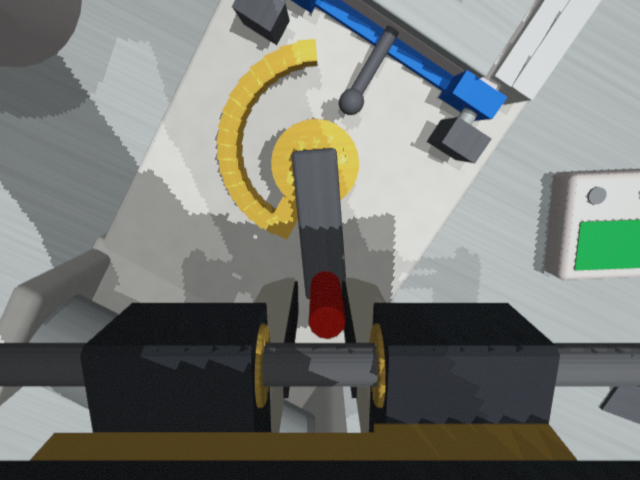

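arm_command:
  grip: [1.9,1.9,1.9,1.9,1.9,1.9,1.9,1.9,1.9,1.9]
  slide:
    - [0.0,-0.5,0.0]
    - [0.0,-0.4,0.0]
    - [0.0,-0.4,0.0]
    - [0.1,-0.5,0.0]
    - [0.0,-0.4,0.0]
    - [0.0,-0.4,0.0]
    - [0.0,-0.5,0.0]
    - [0.0,-0.4,0.0]
    - [0.0,-0.5,0.0]
    - [0.1,-0.4,0.0]
  angular:
    - [0,0,0.08]
    - [0,0,0.08]
    - [0,0,0.08]
    - [0,0,0.08]
    - [0,0,0.08]
    - [0,0,0.08]
    - [0,0,0.08]
    - [0,0,0.08]
    - [0,0,0.08]
    - [0,0,0.08]

```text
t: 26.55
eef_pos: [0.6305, 0.0956, 0.2739]
tool_rot: [[-0.94, 0.341, 0.002], [0.341, 0.94, 0.002], [-0.001, 0.003, -1.0]]
ft_force: [1.5, 1.0, -1.0]
finger_gap: 0.0191
```

Run:
```python
from arc import *; from h import *
report(); s=r.sense(); print(s['eef_pos'],s['ft_force'],s['joint_pos'])
rows([pose(1.835+.03*k,.273) for k in range(1,11)],start=pose(1.835,.273),dec=2)
rows([pose(1.835+.03*k,.273) for k in range(1,11)],dec=2)
```

```text
t 26.55 th 1.794 R 0.0548 z 0.27388387011317156 psi-exp -0.037 Ftan 1.37 Frad 1.09 Fz -0.97 q7 0.58 tz -0.0 gap 0.01910809392221872
[0.63054185 0.0956186  0.27388387] [ 1.45583528  0.97575571 -0.97215381] [ 0.15641574  0.80769496 -0.60736389  1.58953762  0.54452143  0.91628812
  0.57954756]
slide [[0.0, -0.16, 0.0], [0.0, -0.17, 0.0], [0.01, -0.17, 0.0], [0.0, -0.16, 0.0], [0.0, -0.17, 0.0], [0.0, -0.16, 0.0], [0.01, -0.17, 0.0], [0.0, -0.16, 0.0], [0.0, -0.17, 0.0], [0.01, -0.16, 0.0]]
angular [[0, 0, 0.03], [0, 0, 0.03], [0, 0, 0.03], [0, 0, 0.03], [0, 0, 0.03], [0, 0, 0.03], [0, 0, 0.03], [0, 0, 0.03], [0, 0, 0.03], [0, 0, 0.03]]
end [0.62238929 0.07946924 0.273     ] 2.4898889803846895
slide [[-0.04, -0.34, 0.09], [0.01, -0.16, 0.0], [0.0, -0.17, 0.0], [0.0, -0.16, 0.0], [0.0, -0.17, 0.0], [0.01, -0.16, -0.01], [0.0, -0.17, 0.0], [0.0, -0.16, 0.0], [0.01, -0.17, 0.0], [0.0, -0.16, 0.0]]
angular [[0, 0, 0.03], [0, 0, 0.03], [0, 0, 0.03], [0, 0, 0.03], [0, 0, 0.03], [0, 0, 0.03], [0, 0, 0.03], [0, 0, 0.03], [0, 0, 0.03], [0, 0, 0.03]]
end [0.62244977 0.07946337 0.27302873] 2.4937187566725862
```

arm_command:
  grip: [1.9,1.9,1.9,1.9,1.9,1.9,1.9,1.9,1.9,1.9]
  slide:
    - [0.0,-0.16,0.0]
    - [0.0,-0.17,0.0]
    - [0.01,-0.17,0.0]
    - [0.0,-0.16,0.0]
    - [0.0,-0.17,0.0]
    - [0.0,-0.16,0.0]
    - [0.01,-0.17,0.0]
    - [0.0,-0.16,0.0]
    - [0.0,0,0.0]
    - [0.0,0,0.0]
  angular:
    - [0,0,0.03]
    - [0,0,0.03]
    - [0,0,0.03]
    - [0,0,0.03]
    - [0,0,0.03]
    - [0,0,0.03]
    - [0,0,0.03]
    - [0,0,0.03]
    - [0,0,0]
    - [0,0,0]

```text
t: 27.55
eef_pos: [0.6239, 0.0831, 0.2737]
tool_rot: [[-0.833, 0.554, -0.001], [0.554, 0.833, -0.0], [0.001, -0.001, -1.0]]
ft_force: [0.8, 0.4, 1.0]
finger_gap: 0.0192
```

Run:
```python
from arc import *; from h import *
report(); s=r.sense(); print(s['eef_pos'],s['ft_force'])
c=vision.read_camera("wrist"); cv2.imwrite("pics/k_w.png",c['image'])
```

```text
t 27.55 th 2.067 R 0.0539 z 0.27371811380739486 psi-exp -0.003 Ftan 0.78 Frad 0.47 Fz 0.98 q7 0.4 tz 0.02 gap 0.019184878794541452
[0.62389215 0.08314897 0.27371811] [0.82278862 0.38982387 0.98009391]
```

View pics/k_w.png

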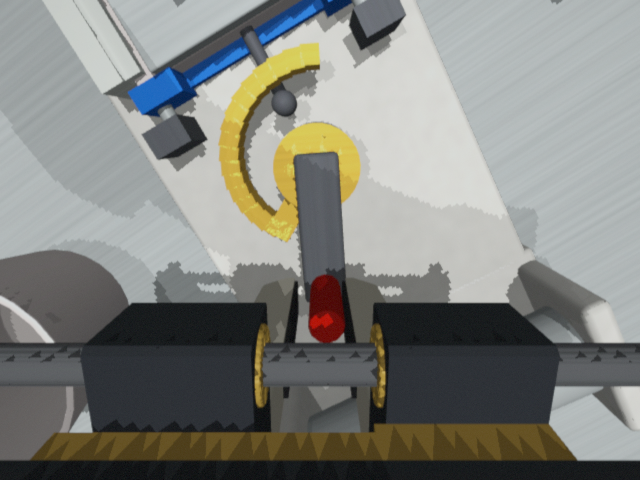

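arm_command:
  grip: [1.9,1.9,1.9,1.9,1.9,1.9,1.9,1.9,1.9,1.9]
  slide:
    - [-0.02,-0.16,0.0]
    - [-0.02,-0.16,0.0]
    - [0,-0.17,0.0]
    - [0.0,-0.16,0.0]
    - [0.0,-0.17,0.0]
    - [0.0,-0.16,0.0]
    - [0.0,-0.17,0.0]
    - [0.0,-0.16,0.0]
    - [0.0,0,0.0]
    - [0.0,0,0.0]
  angular:
    - [0,0,0.03]
    - [0,0,0.03]
    - [0,0,0.03]
    - [0,0,0.03]
    - [0,0,0.03]
    - [0,0,0.03]
    - [0,0,0.03]
    - [0,0,0.03]
    - [0,0,0]
    - [0,0,0]

```text
t: 28.6
eef_pos: [0.6162, 0.0724, 0.2738]
tool_rot: [[-0.677, 0.736, -0.0], [0.736, 0.677, -0.001], [-0.001, -0.001, -1.0]]
ft_force: [0.2, 0.8, 0.7]
finger_gap: 0.0191
```

Run:
```python
from arc import *; from h import *
report(); s=r.sense(); print(s['eef_pos'],s['ft_force'])
c=vision.read_camera("wrist"); cv2.imwrite("pics/l_w.png",c['image'])
```

```text
t 28.6 th 2.308 R 0.0552 z 0.27377239478850857 psi-exp -0.002 Ftan 0.72 Frad -0.43 Fz 0.68 q7 0.21 tz -0.06 gap 0.019070429619876136
[0.61621762 0.07242777 0.27377239] [0.23745651 0.80486767 0.68490374]
```

View pics/l_w.png

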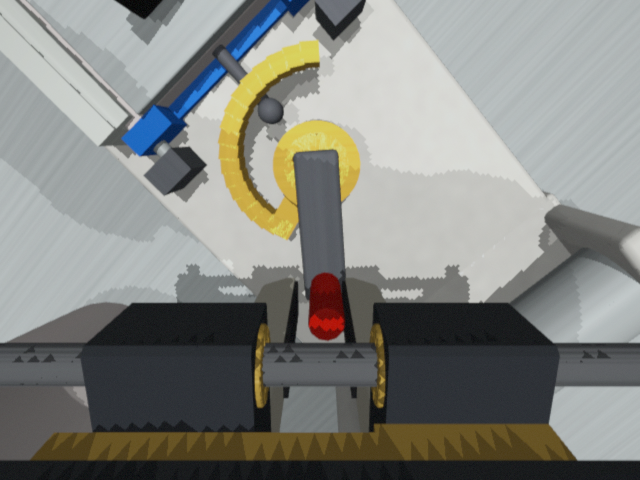

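arm_command:
  grip: [1.9,1.9,1.9,1.9,1.9,1.9,1.9,1.9,1.9,1.9]
  slide:
    - [0,-0.11,0.0]
    - [0,-0.11,0.0]
    - [0,-0.11,0.0]
    - [0.0,-0.11,0.0]
    - [0.0,-0.11,0.0]
    - [0.0,-0.11,0.0]
    - [0.0,-0.11,0.0]
    - [0.01,-0.11,0.0]
    - [0.0,0,0.0]
    - [0.0,0,0.0]
  angular:
    - [0,0,0.02]
    - [0,0,0.02]
    - [0,0,0.02]
    - [0,0,0.02]
    - [0,0,0.02]
    - [0,0,0.02]
    - [0,0,0.02]
    - [0,0,0.02]
    - [0,0,0]
    - [0,0,0]

```text
t: 29.65
eef_pos: [0.6092, 0.0675, 0.274]
tool_rot: [[-0.551, 0.834, -0.0], [0.834, 0.551, -0.0], [-0.0, -0.0, -1.0]]
ft_force: [1.3, 0.9, -0.2]
finger_gap: 0.0192
```

Run:
```python
from arc import *; from h import *
report()
```

```text
t 29.65 th 2.463 R 0.0547 z 0.27395581791271695 psi-exp -0.008 Ftan 1.55 Frad -0.04 Fz -0.19 q7 0.08 tz 0.0 gap 0.019164250888500784
```

arm_command:
  grip: [1.9,1.9,1.9,1.9,1.9,1.9,1.9,1.9,1.9,1.9]
  slide:
    - [0,-0.08,0.0]
    - [0,-0.08,0.0]
    - [0,-0.08,0.0]
    - [0.0,-0.08,0.0]
    - [0.0,-0.08,0.0]
    - [0.0,-0.08,0.0]
    - [0.0,-0.08,0.0]
    - [0.0,-0.08,0.0]
    - [0.0,-0.08,0.0]
    - [0.0,-0.08,0.0]
  angular:
    - [0,0,0.015]
    - [0,0,0.015]
    - [0,0,0.015]
    - [0,0,0.015]
    - [0,0,0.015]
    - [0,0,0.015]
    - [0,0,0.015]
    - [0,0,0.015]
    - [0,0,0.015]
    - [0,0,0.015]

```text
t: 30.65
eef_pos: [0.6023, 0.0635, 0.2739]
tool_rot: [[-0.419, 0.908, 0.0], [0.908, 0.419, -0.0], [-0.0, 0.0, -1.0]]
ft_force: [0.7, -0.0, 1.1]
finger_gap: 0.019
```

Run:
```python
from arc import *; from h import *
report()
```

```text
t 30.65 th 2.607 R 0.0547 z 0.27385863779351394 psi-exp -0.015 Ftan 0.58 Frad 0.32 Fz 1.14 q7 -0.03 tz 0.07 gap 0.018976300164349046
```

arm_command:
  grip: [1.9,1.9,1.9,1.9,1.9,1.9,1.9,1.9,1.9,1.9]
  slide:
    - [0,-0.08,0.0]
    - [0,-0.08,0.0]
    - [0,-0.08,0.0]
    - [0.0,-0.08,0.0]
    - [0.0,-0.08,0.0]
    - [0.0,-0.08,0.0]
    - [0.0,-0.08,0.0]
    - [0.0,-0.08,0.0]
    - [0.0,-0.08,0.0]
    - [0.0,-0.08,0.0]
  angular:
    - [0,0,0.015]
    - [0,0,0.015]
    - [0,0,0.015]
    - [0,0,0.015]
    - [0,0,0.015]
    - [0,0,0.015]
    - [0,0,0.015]
    - [0,0,0.015]
    - [0,0,0.015]
    - [0,0,0.015]

```text
t: 31.65
eef_pos: [0.5953, 0.0608, 0.2738]
tool_rot: [[-0.279, 0.96, 0.002], [0.96, 0.279, 0.001], [0.0, 0.002, -1.0]]
ft_force: [3.8, 0.4, -1.7]
finger_gap: 0.0193
```

Run:
```python
from arc import *; from h import *
report()
c=vision.read_camera("wrist"); cv2.imwrite("pics/m_w.png",c['image'])
```

```text
t 31.65 th 2.739 R 0.0546 z 0.27382088435251284 psi-exp -0.032 Ftan 3.72 Frad 0.82 Fz -1.67 q7 -0.15 tz -0.01 gap 0.01930807288680134
```

View pics/m_w.png

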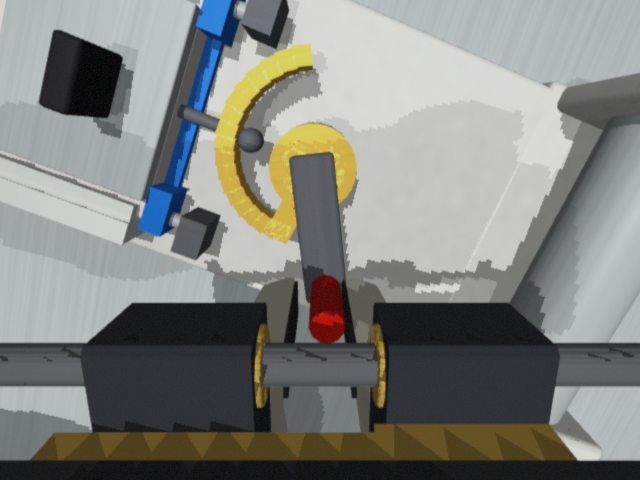

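arm_command:
  grip: [1.9,1.9,1.9,1.9,1.9,1.9,1.9,1.9,1.9,1.9]
  slide:
    - [0,-0.06,0.0]
    - [0,-0.05,0.0]
    - [0,-0.06,0.0]
    - [0.0,-0.05,0.0]
    - [0.0,-0.06,0.0]
    - [0.0,-0.05,0.0]
    - [0.0,-0.06,0.0]
    - [0.0,-0.05,0.0]
    - [0.0,-0.06,0.0]
    - [0.0,-0.05,0.0]
  angular:
    - [0,0,0.01]
    - [0,0,0.01]
    - [0,0,0.01]
    - [0,0,0.01]
    - [0,0,0.01]
    - [0,0,0.01]
    - [0,0,0.01]
    - [0,0,0.01]
    - [0,0,0.01]
    - [0,0,0.01]

```text
t: 32.7
eef_pos: [0.5904, 0.0595, 0.2738]
tool_rot: [[-0.182, 0.983, 0.003], [0.983, 0.182, 0.001], [0.0, 0.003, -1.0]]
ft_force: [7.1, -0.8, -3.4]
finger_gap: 0.0192
```

Run:
```python
from arc import *; from h import *
report()
```

```text
t 32.7 th 2.827 R 0.0545 z 0.27381628677478986 psi-exp -0.044 Ftan 6.72 Frad 2.36 Fz -3.36 q7 -0.23 tz 0.05 gap 0.01915639806953454
```

arm_command:
  grip: [1.9,1.9,1.9,1.9,1.9,1.9,1.9,1.9,1.9,1.9]
  slide:
    - [0,-0.06,0.0]
    - [0,-0.05,0.0]
    - [0,-0.06,0.0]
    - [0.0,-0.05,0.0]
    - [0.0,-0.06,0.0]
    - [0.0,-0.05,0.0]
    - [0.0,-0.06,0.0]
    - [0.0,-0.05,0.0]
    - [0.0,0,0.0]
    - [0.0,0,0.0]
  angular:
    - [0,0,0.01]
    - [0,0,0.01]
    - [0,0,0.01]
    - [0,0,0.01]
    - [0,0,0.01]
    - [0,0,0.01]
    - [0,0,0.01]
    - [0,0,0.01]
    - [0,0,0]
    - [0,0,0]

```text
t: 33.7
eef_pos: [0.5866, 0.0587, 0.2738]
tool_rot: [[-0.103, 0.995, 0.005], [0.995, 0.103, 0.001], [0.001, 0.005, -1.0]]
ft_force: [8.1, 0.2, -3.3]
finger_gap: 0.0191
```

Run:
```python
from arc import *; from h import *
report()
```

```text
t 33.7 th 2.894 R 0.0546 z 0.2738103273680071 psi-exp -0.057 Ftan 8.05 Frad 1.09 Fz -3.32 q7 -0.29 tz -0.0 gap 0.019099897262794874
```

arm_command:
  grip: [1.9,1.9,1.9,1.9,1.9,1.9,1.9,1.9,1.9,1.9]
  slide:
    - [0,-0.05,0.0]
    - [0,-0.05,0.0]
    - [0,-0.05,0.0]
    - [0.0,-0.05,0.0]
    - [0.0,-0.05,0.0]
    - [0.0,-0.05,0.0]
    - [0.0,-0.05,0.0]
    - [0.0,-0.05,0.0]
    - [0.0,-0.05,0.0]
    - [0.0,-0.05,0.0]
  angular:
    - [0,0,0.01]
    - [0,0,0.01]
    - [0,0,0.01]
    - [0,0,0.01]
    - [0,0,0.01]
    - [0,0,0.01]
    - [0,0,0.01]
    - [0,0,0.01]
    - [0,0,0.01]
    - [0,0,0.01]

```text
t: 34.7
eef_pos: [0.5832, 0.0586, 0.2738]
tool_rot: [[-0.003, 1.0, 0.01], [1.0, 0.003, 0.003], [0.003, 0.01, -1.0]]
ft_force: [12.2, -0.3, -8.8]
finger_gap: 0.0195
```

Run:
```python
from arc import *; from h import *
report()
```

```text
t 34.7 th 2.939 R 0.0541 z 0.2738182479339427 psi-exp -0.112 Ftan 12.1 Frad 1.66 Fz -8.76 q7 -0.37 tz -0.02 gap 0.019452213066792123
```

arm_command:
  grip: [1.9,1.9,1.9,1.9,1.9,1.9,1.9,1.9,1.9,1.9]
  slide:
    - [0,-0.03,0.0]
    - [0,-0.03,0.0]
    - [0,-0.03,0.0]
    - [0.0,-0.03,0.0]
    - [0.0,-0.03,0.0]
    - [0.0,0,0.0]
    - [0.0,0,0.0]
    - [0.0,0,0.0]
    - [0.0,0,0.0]
    - [0.0,0,0.0]
  angular:
    - [0,0,0]
    - [0,0,0]
    - [0,0,0]
    - [0,0,0]
    - [0,0,0]
    - [0,0,0]
    - [0,0,0]
    - [0,0,0]
    - [0,0,0]
    - [0,0,0]

```text
t: 35.7
eef_pos: [0.5821, 0.0584, 0.2738]
tool_rot: [[-0.003, 1.0, 0.011], [1.0, 0.003, 0.003], [0.003, 0.011, -1.0]]
ft_force: [13.6, 0.4, -10.3]
finger_gap: 0.0193
```

Run:
```python
from arc import *; from h import *
report()
c=vision.read_camera("wrist"); cv2.imwrite("pics/n_w.png",c['image'])
```

```text
t 35.7 th 2.956 R 0.0543 z 0.2738159369698322 psi-exp -0.095 Ftan 13.59 Frad 0.95 Fz -10.34 q7 -0.37 tz -0.02 gap 0.019288980252820817
```

View pics/n_w.png

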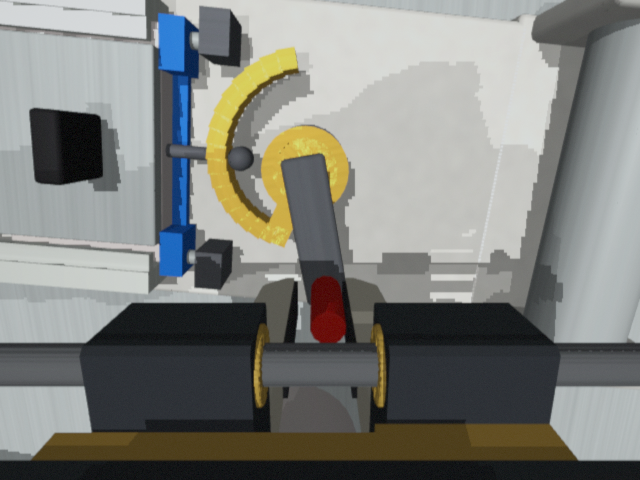

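arm_command:
  grip: [1.9,1.9,1.9,1.9,1.9,3.5,3.5,3.5,3.5,3.5]
  slide:
    - [0,0.15,0]
    - [0,0.15,0]
    - [0,0.15,0]
    - [0,0.15,0]
    - [0,0.05,0]
    - [0,0,0]
    - [0,0,0]
    - [0,0,0]
    - [0,0,0]
    - [0,0,0]
  angular:
    - [0,0,0]
    - [0,0,0]
    - [0,0,0]
    - [0,0,0]
    - [0,0,0]
    - [0,0,0]
    - [0,0,0]
    - [0,0,0]
    - [0,0,0]
    - [0,0,0]

```text
t: 36.75
eef_pos: [0.5849, 0.0584, 0.2737]
tool_rot: [[-0.004, 1.0, -0.001], [1.0, 0.004, -0.0], [-0.0, -0.001, -1.0]]
ft_force: [-0.1, -0.1, -0.4]
finger_gap: 0.0353
```

Run:
```python
from arc import *; from h import *
report()
c=vision.read_camera("wrist"); cv2.imwrite("pics/o_w.png",c['image'])
```

```text
t 36.75 th 2.944 R 0.0548 z 0.27365774643518725 psi-exp -0.106 Ftan -0.1 Frad 0.12 Fz -0.43 q7 -0.37 tz 0.0 gap 0.035294415516676385
```

View pics/o_w.png

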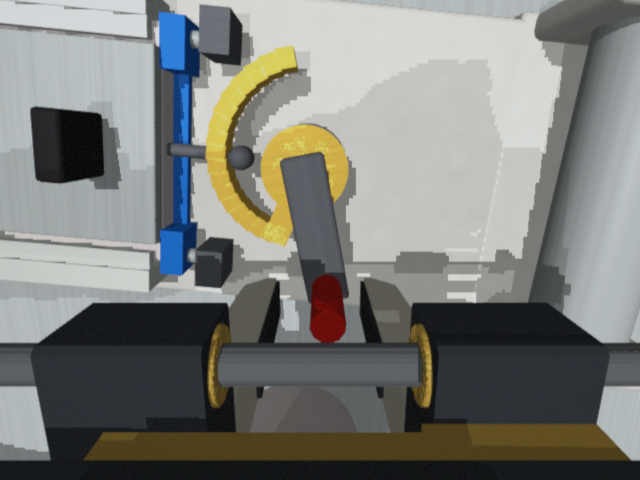

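arm_command:
  grip: [3.5,3.5,3.5,3.5,3.5,3.5,3.5,3.5,3.5,3.5]
  slide:
    - [0,0,-0.5]
    - [0,0,-1]
    - [0,0,-1.5]
    - [0,0,-2]
    - [0,0,-2]
    - [0,0,-2]
    - [0,0,-2]
    - [0,0,-2]
    - [0,0,0]
    - [0,0,0]
  angular:
    - [0,0,0]
    - [0,0,0]
    - [0,0,0]
    - [0,0,0]
    - [0,0,0]
    - [0,0,0]
    - [0,0,0]
    - [0,0,0]
    - [0,0,0]
    - [0,0,0]

```text
t: 37.8
eef_pos: [0.585, 0.0584, 0.4041]
tool_rot: [[-0.004, 1.0, 0.001], [1.0, 0.004, 0.0], [0.0, 0.001, -1.0]]
ft_force: [0.0, -0.2, -0.1]
finger_gap: 0.035
```

Run:
```python
from arc import *; from h import *
report(); s=r.sense()
ims={}
for n in ("wrist","side"):
    c=vision.read_camera(n); ims[n]=c['image']
    for t in ["crank_post","cassette","bolt_head","cam_axis","timer","tub","scraper"]:
        for d in finder.tip_of(t,c)[:1]:
            w=world(c,s,d['at']); v=w[:2]-C; print(n,t,round(d['p'],2),np.round(w,3), round(np.arctan2(v@X,v@Y),2))
cv2.imwrite("pics/p_w.png",ims["wrist"]); cv2.imwrite("pics/p_s.png",ims["side"])
```

```text
t 37.8 th 2.937 R 0.0548 z 0.4041292779456539 psi-exp -0.113 Ftan 0.0 Frad 0.18 Fz -0.09 q7 -0.31 tz -0.02 gap 0.03500523109645027
wrist crank_post 0.78 [0.591 0.06  0.094] 2.82
wrist cassette 0.85 [0.458 0.128 0.025] -1.53
wrist bolt_head 0.85 [0.544 0.118 0.049] -1.52
wrist cam_axis 0.75 [0.578 0.115 0.046] -0.53
wrist tub 0.66 [ 0.566 -0.084  0.001] 3.12
side crank_post 0.82 [0.589 0.057 0.09 ] 2.87
side cassette 0.88 [0.366 0.333 0.   ] -0.86
side bolt_head 0.94 [0.4   0.405 0.027] -0.64
side cam_axis 0.85 [0.578 0.111 0.052] -2.84
side timer 0.65 [ 0.535  0.288 -0.002] -0.33
side tub 0.92 [ 0.568 -0.084 -0.005] 3.11
side scraper 0.79 [0.589 0.423 0.001] -0.05
```

View pics/p_w.png

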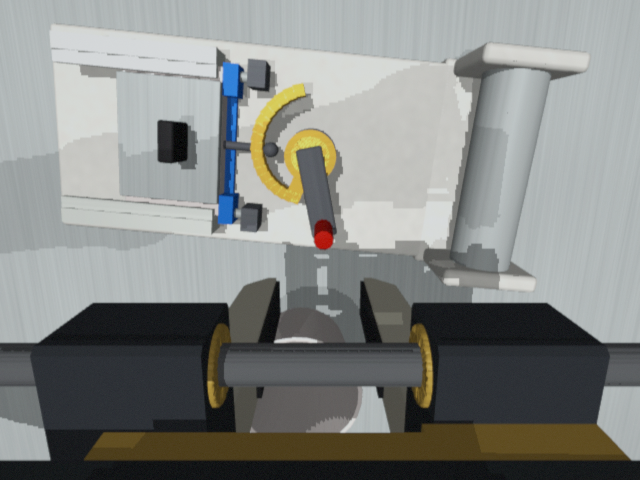

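View pics/p_s.png

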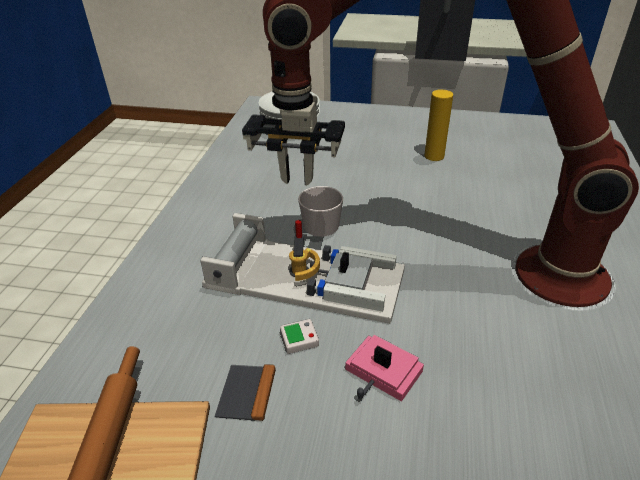

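```bash
python3 -c "
from cell import r
print(r.hand_in(), r.sense()['t'])"
```

```text
the job is handed in; nothing more can be done
the job is handed in; nothing more can be done
```

The cassette is drawn in against the blue seal and the crank has been released. The job was handed in at about 38 s of the 56 s allowed.

- **Feeling for the seal:** I pushed the black tab gently. Friction made the cassette stick and slip at about 3 to 6.7 N. Contact showed as a steady rise to 11 N with almost no further travel. The bolt head stood about 33 mm from the cam axis, inside the hook's mouth.
- **Turning the crank:** I turned it clockwise from about 0.13 to about 2.85–2.9 rad. The push started to rise at about 2.7 rad. I stopped at 13.6 N, inside the 12–15 N given for properly tight.
- **Last checks:** The cam stayed put after I let go, and the wrist force read near zero. The bolt is in the hook and the cassette sits against the seal. The timer, tub and scraper measured where they were at the start, within the network's error.

**Not confirmed:**
- **Squeeze:** I inferred it only from the crank force, at about 21–28 N. A rougher estimate from the turn angle was lower, about 10 N, because the push paused at 7–8 N before it stiffened. I went by the force.
- **Downward force:** The wrist also read about 10 N downwards while the crank was tight. I put this down to the pads rubbing on the post, and it vanished on release.
- **Post angle:** The networks placed the post at 2.82 and 2.87 rad, against about 2.91 from the arm's position, which is within their error.

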